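# Take the left-hand drum nut off the spindle sander

### The job

The spindle sander's drum is due for a change. Unscrew the hand nut on top of it, which has a left-hand thread: feel that it really slackens, do not screw it down harder, and let it wind up its thread without pressing, dragging or pulling hard on it. Once it is free, lift it off the spindle and set it down gently in the parts tray, leaving everything else where it is.

Things in the scene. Friction and masses are not known exactly. Their poses are not given: they have to be found in the camera images.
- nut: Hand nut on top of the sander's drum: black ribbed round head, 40 mm across, from 24 to 46 mm above the origin, over a 32 mm steel skirt. 0.11 to 0.18 kg. Left-hand thread: clockwise from above loosens it, it climbs several mm a turn and comes free after half to three quarters of a turn, as it was done up. Some 0.1 to 0.4 N m to start it, much less once slack. Origin: centre of its underside; z up.
- sander: Spindle sander let into the bench, fixed: aluminium plate 300 x 250 x 12 mm with an upright brown abrasive drum at its centre, 51 mm across, its top 129 to 131 mm above the bench; then a washer some 4 mm thick, then the nut, its underside 133 to 136 mm up as found. Origin: plate centre on the bench surface, on the spindle axis; z up.
- spindle: Fixed, locked steel spindle end with a coarse left-hand thread 22 mm across, hidden in the nut at first. Origin: centre of its top end, 153 mm above the bench. The nut has about 1 mm of play on it sideways and along the thread. Pulled up before the thread has run out, the nut stops dead.
- drum (a joint): How far the springy rubber drum has relaxed, m: 0.0005 to 0.0022 as found, squeezed by the nut with some 15 to 33 N (11 N per mm); 0.0036 when the nut no longer presses on it, after a sixth to a third of a turn; towards 0 and below when the nut is screwed tighter.
- tray: Open parts tray of dark steel, fixed to the bench, left or right of the sander: 160 x 130 mm outside, 28 mm high, walls and floor 4 mm. Origin: centre of its underside; x along the 160 mm side.
- board: Bystander: round wooden board 170 mm across, 18 mm thick, with a ring of nails standing 18 mm out of it. Origin: centre of its underside.
- hammer: Bystander: hammer 290 mm long with a wooden handle, lying to the left. Origin: its underside, at mid-length.
- sleeve: Bystander: spare abrasive sleeve, a thin tube 77 mm across and 114 mm tall, standing on end. Origin: centre of its underside.
- tin: Bystander: closed steel tin of nails, 72 mm across, 50 mm tall. Origin: centre of its underside.
Not all that is in view belongs to the job. There is more than one size of the nut; the job needs the middle-sized. What is shaped like the tray but green is not meant.

How it is judged:
On the way, in this order (a step that is already met when the one before it is completed fails the run):
1. the nut is slackened while still on the spindle: the drum is no longer squeezed (value of joint drum above 0.0032 m and z of nut in the frame of sander below 0.147 m and horizontal distance between nut and sander below 0.004 m), for 0.2 s.
2. the nut is held clear of the spindle (z of nut in the frame of sander above 0.157 m and contact force between the fingers and nut above 0.5 N), for 0.2 s.
At the end, for the whole second after the job is handed in: The nut lies at rest inside the parts tray, on its floor, released; the drum is no longer squeezed (within 0.4 mm of fully relaxed) (x of nut in the frame of tray between -0.075 and 0.075 m and y of nut in the frame of tray between -0.06 and 0.06 m and z of nut in the frame of tray below 0.03 m and contact force between nut and tray above 0.3 N and linear speed of nut below 0.02 m/s and value of joint drum above 0.0032 m); the robot touches nothing.
It fails at once if the nut is screwed tighter until the drum is squeezed past its zero mark (value of joint drum below 0 m).
It fails at once if the thread is forced: more than 65 N between the nut and the spindle (contact force between nut and spindle above 65 N).
It fails at once if the slack nut is dragged, pulled or pressed against the spindle with more than 30 N (value of joint drum above 0.0032 m and contact force between nut and spindle above 30 N).
It fails at once if the nut is dropped (linear speed of nut above 0.6 m/s and contact force between the fingers and nut below 0.1 N).
It fails at once if a bystander is moved by more than 15 mm (distance of any of board, hammer, sleeve, tin from where it was at the start of the episode above 0.015 m).
It also fails if it takes over 61 s, if anything falls off the work surface, if the arm or the gripper's body presses on something with over 40 N, if the wrist force passes 120 N, or if a joint passes its speed limit or range.

### The arm

A 7-joint arm with a two-finger parallel gripper is mounted at the origin on the work surface. World frame = base frame: x ahead of the robot, y to its left, z up, the work surface at z = 0. Lengths are in m, angles in rad, forces in N, time in s.
With the tool pointing down it reaches from about 0.425 to 0.925 m from the base axis. Payload 6.8 kg.
Tool frame: the origin (TCP) lies between the finger pads; the fingertips stand manip.tcp_to_tips ahead of it and the grasp point (between the pads) lies 3 mm ahead of it (manip.tcp_to_tips is the distance from the TCP to the fingertips, in m); z points along the fingers, x is the direction in which the jaws open and shut, and the axes are right-handed (so a half turn about z gives the same grasp; the last joint's range is limited). The gripper opens to 88 mm and grips with 3 to 60 N. Pads are 20 mm wide; open, the fingers measure 115 mm over their backs; the gripper's body (75 mm by 178 mm) begins 61 mm behind the grasp point.
Start: joints at [1.187, 0.477, 0.022, 1.555, -0.011, 1.109, -0.083], TCP at [0.184, -0.65, 0.245] pointing down, gripper open.
Joint ranges: [-2.96, 2.96], [-0.34, 2.1], [-1.41, 1.46], [0.24, 2.44], [-1.37, 4.51], [0.17, 1.92], [-2.96, 2.96]. Speed limits (rad/s): [2.39, 2.39, 3.14, 3.14, 3.14, 3.14, 3.14].

### API

Orientations are given as a 3x3 rotation matrix whose columns are the frame's x, y, z axes.
In Python, from cell import manip, get_image, camera_model gives the robot as it stands.
- The arm moves only by the tool apply_moves, never from a script. Its argument "steps" is a list of rows, each an object with "jaw": the opening, from 0 (shut) to 1 (fully open); "slide": the shift along the tool's x, y, z in cm, a list of three; "twist": the turn about the tool's z in degrees. A call has 1 to 12 rows; each row is the pose to reach, as a shift and turn from the pose commanded when the call began, along the tool's axes at that moment; what a row does not reach only later rows make up. A row lasts 1/8 s, in which the tool goes at most 62.5 mm and 10.7 degrees, less where a joint would pass 70% of its speed; a pose out of reach is approached as far as the arm can. A call with a gripper value outside its range is refused whole. The fingers move at their own pace and stop on an object; the grip force is fixed at half the most. Time passes only in rows, so rows that repeat a pose let the fingers close. It gives the time, the measured TCP pose, the force and the opening at its end, in the units of the state.
- manip.get_state(): the state, without advancing time (a new reading comes with each control period).
- get_image(name): name is "scene" or "top" or "wrist"; returns the picture (480x640x3 uint8, red, green, blue); there is no depth.
- camera_model(name): a dict with "K" (3x3 intrinsics, pixels), "cam_to_world" (4x4, takes a point from camera to world coordinates). Camera axes: x right, y up, looking along -z (the intrinsics and any distortion apply to the point x, -y, -z); pixel columns grow to the right and rows downward; lengths in m; the calibration is good to about 2 mm. The wrist camera is an equidistant fisheye: a pixel r from the principal point sees the ray r / f radians off the axis. A picture is of the moment at which its call begins: read the wrist's pose just before it. camera_model takes no time and is no camera call; for the wrist camera it gives the pose at the moment of the call.
- manip.sign_off(): hands the job in, once; it reports no verdict.
The state is a dict: "time": time; "joint_positions": joint angles; "joint_vel": joint speeds; "tau": joint torques, N m; "ee_pos": TCP position; "ee_rot": TCP orientation; "contact_force": force on the tool from outside, world axes, zero at the start; "torque": the same for the moment, N m; "opening": finger opening in m.
Only numpy, scipy, OpenCV 4.12 (cv2) and the standard library are available. Lean on these libraries where they do the work, as an engineer would, in place of code of your own. Each camera call takes 0.05 s, during which the arm holds its last target. There are 200 camera calls.

## Working session

There is one attempt and no reset: what is moved stays moved. The work goes in short steps, Python scripts to look and compute and a tool call to move; the robot and the scene stay as the last step left them, time stands still between calls to the robot, and variables do not carry over. Pictures are saved under pics/ and viewed, about 8 in all and at most 12, crops included, and the job is handed in when it is done.

Besides the shell and the picture viewer there is one more tool, called after "Call:" as name([rows], argument=value, ...), one row to a line, values as JSON. apply_moves: Moves the arm, as the interface text tells. Its arguments: {"type":"object","properties":{"steps":{"type":"array"}},"required":["steps"]}

```bash
mkdir -p pics; ls; python3 - <<'E'
from cell import manip,get_image,camera_model
import cv2,numpy as np
print(manip.get_state(), manip.tcp_to_tips)
for n in("scene","top"):
    im=get_image(n); cv2.imwrite(f"pics/{n}0.png",im[...,::-1]); m=camera_model(n); print(n,np.round(m["K"],1).tolist(),np.round(m["cam_to_world"],4).tolist(),[k for k in m])
E
```

```text
pics
{'time': 0.0, 'joint_positions': array([ 1.18687779,  0.47779415,  0.02234583,  1.55641846, -0.01151598,
        1.10929428, -0.08309495]), 'joint_vel': array([ 1.08956651e-03,  3.42369792e-04, -9.18284193e-05,  4.13794969e-04,
       -7.82216729e-04, -1.39213947e-04,  5.68855821e-04]), 'tau': array([-7.69140133e-04, -5.82859433e+01,  1.53433096e+00, -2.72611642e+01,
       -5.43872535e-02,  1.69392693e-02,  1.62887077e-04]), 'ee_pos': array([ 0.183666  , -0.64896094,  0.24369972]), 'ee_rot': array([[ 2.72347986e-01, -9.62198635e-01, -6.01508143e-04],
       [-9.62197173e-01, -2.72348623e-01,  1.68180732e-03],
       [-1.78205262e-03,  1.20732598e-04, -9.99998405e-01]]), 'contact_force': array([-0.07529858, -0.35243691, -0.46880248]), 'torque': array([-0.02853551,  0.01241569,  0.02032693]), 'opening': 0.08778311217416333} 0.022
scene [[532.5, 0.0, 314.2], [0.0, 532.5, 232.3], [0.0, 0.0, 1.0]] [[-0.2018, -0.6571, 0.7262, 1.3777], [0.9794, -0.1301, 0.1545, 0.2874], [-0.007, 0.7425, 0.6699, 0.9079], [0.0, 0.0, 0.0, 1.0]] ['K', 'cam_to_world']
top [[485.5, 0.0, 310.5], [0.0, 485.5, 248.9], [0.0, 0.0, 1.0]] [[0.0038, 0.9913, -0.1318, 0.3729], [-0.9999, 0.0054, 0.0115, 0.098], [0.0121, 0.1318, 0.9912, 1.184], [0.0, 0.0, 0.0, 1.0]] ['K', 'cam_to_world']
```

View pics/top0.png

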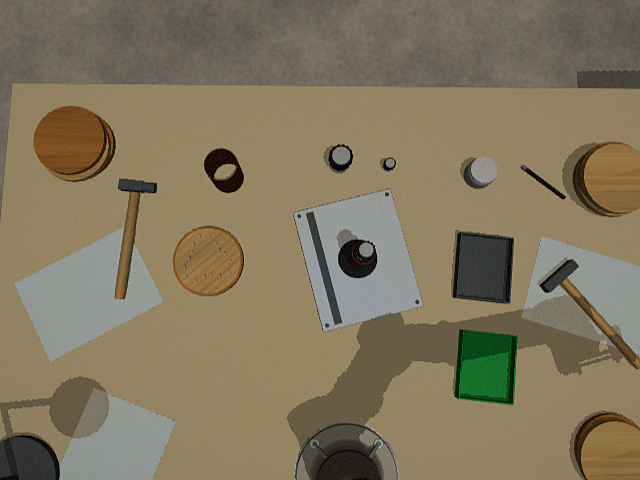

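View pics/scene0.png

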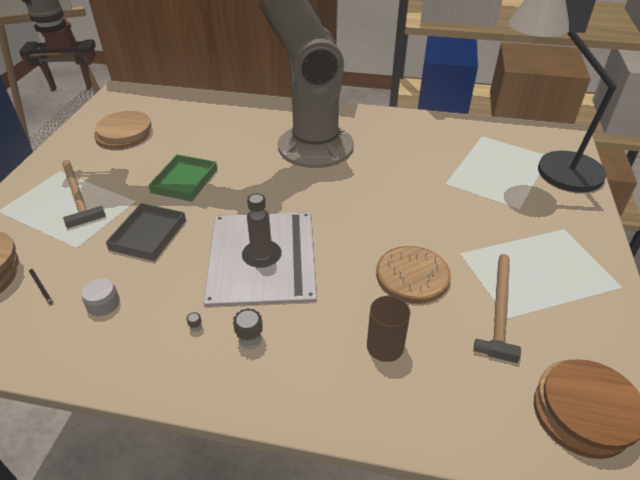

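The nut on the drum is at top (366,249) and scene (257,201). Two loose lookalikes lie on the bench, a larger one at top (341,157) and a smaller one at (389,163). The one on the spindle is the middle size. The dark tray is at top (483,267), and the green one at (486,367) is the decoy. I'll measure and make an enlarged crop.

```bash
cat > h.py <<'E'
import numpy as np,cv2
from cell import camera_model
def ray(n,px):
    m=camera_model(n);K=m["K"];T=np.array(m["cam_to_world"])
    p=np.array([(px[0]-K[0][2])/K[0][0],-(px[1]-K[1][2])/K[1][1],-1.])
    if n=="wrist":
        q=np.array([(px[0]-K[0][2]),-(px[1]-K[1][2])])/K[0][0]; r=np.hypot(*q); s=np.sin(r)/max(r,1e-9)
        p=np.array([q[0]*s,q[1]*s,-np.cos(r)])
    d=T[:3,:3]@p; return T[:3,3],d/np.linalg.norm(d)
def onz(n,px,z):
    o,d=ray(n,px); return o+d*(z-o[2])/d[2]
def tri(a,b):
    (o1,d1),(o2,d2)=ray(*a),ray(*b)
    t=np.linalg.lstsq(np.c_[d1,-d2],o2-o1,rcond=None)[0]
    p,q=o1+t[0]*d1,o2+t[1]*d2
    return (p+q)/2,np.linalg.norm(p-q)
E
python3 - <<'E'
from h import *
t=cv2.imread("pics/top0.png");s=cv2.imread("pics/scene0.png")
c=lambda im,x,y,w,h,W,H:cv2.resize(im[y:y+h,x:x+w],(W,H),interpolation=cv2.INTER_CUBIC)
cv2.imwrite("pics/crop1.png",np.hstack([c(t,320,140,80,140,320,560),c(s,190,180,120,168,400,560)]))
# dark tray
hsv=cv2.cvtColor(t,cv2.COLOR_BGR2HSV)
m=((hsv[...,2]<85)).astype(np.uint8); m[:, :445]=0; m[:,522:]=0; m[:225]=0; m[307:]=0
m=cv2.morphologyEx(m,cv2.MORPH_OPEN,np.ones((3,3)))
cs,_=cv2.findContours(m,0,2);k=max(cs,key=cv2.contourArea)
b=cv2.boxPoints(cv2.minAreaRect(k));w=np.array([onz("top",p,.028) for p in b])
print("tray",b.round().tolist(),w.round(3).tolist(),w.mean(0),[np.linalg.norm(w[i]-w[i-1]).round(3) for i in range(4)])
# plate
m=((hsv[...,1]<60)&(hsv[...,2]>100)).astype(np.uint8);m[:, :285]=0;m[:,430:]=0;m[:182]=0;m[340:]=0
m=cv2.morphologyEx(m,cv2.MORPH_CLOSE,np.ones((15,15)))
cs,_=cv2.findContours(m,0,2);k=max(cs,key=cv2.contourArea)
b=cv2.boxPoints(cv2.minAreaRect(k));w=np.array([onz("top",p,.012) for p in b])
print("plate",b.round().tolist(),w.round(3).tolist(),w.mean(0),[np.linalg.norm(w[i]-w[i-1]).round(3) for i in range(4)])
# nut top face: bright grey in crop
for n,im,(x0,x1,y0,y1) in(("top",t,(352,380,236,262)),("scene",s,(244,270,190,212))):
    h=cv2.cvtColor(im,cv2.COLOR_BGR2HSV);g=((h[...,2]>75)&(h[...,1]<70)).astype(np.uint8)
    z=np.zeros_like(g);z[y0:y1,x0:x1]=g[y0:y1,x0:x1]
    cs,_=cv2.findContours(z,0,2)
    print(n,[(cv2.contourArea(k),np.round(cv2.minEnclosingCircle(k),1) if 0 else cv2.minEnclosingCircle(k)) for k in cs if cv2.contourArea(k)>15])
E
```

```text
tray [[452.0, 299.0], [457.0, 231.0], [515.0, 235.0], [509.0, 303.0]] [[0.409, -0.252, 0.028], [0.573, -0.27, 0.028], [0.562, -0.41, 0.028], [0.399, -0.389, 0.028]] [ 0.48590379 -0.33025163  0.028     ] [np.float64(0.137), np.float64(0.164), np.float64(0.14), np.float64(0.164)]
plate [[292.0, 212.0], [392.0, 187.0], [423.0, 306.0], [323.0, 332.0]] [[0.62, 0.129, 0.012], [0.686, -0.119, 0.012], [0.391, -0.187, 0.012], [0.33, 0.054, 0.012]] [ 0.50673616 -0.03060325  0.012     ] [np.float64(0.3), np.float64(0.256), np.float64(0.302), np.float64(0.248)]
top [(323.0, ((365.5, 248.5), 18.398468017578125))]
scene [(364.0, ((256.5, 200.5), 16.324926376342773))]
```

View pics/crop1.png

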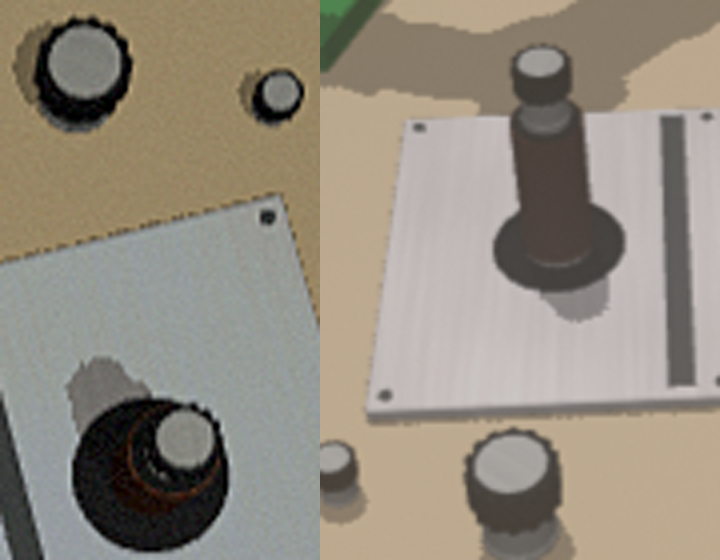

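The crop shows that the nut on the drum is middle-sized, between the larger and smaller loose ones. Its bright face is centred at top (366,249.5) and scene (256.3,198.6).

```bash
python3 - <<'E'
from h import *
print(tri(("top",(366,249)),("scene",(256.3,198.6))),onz("top",(366,249),.181),onz("scene",(256.3,198.6),.181))
from cell import manip
s=manip.get_state();R=s["ee_rot"]
for g in([.505,-.032,.30],[.505,-.032,.175]): print(np.round(R.T@(np.array(g)-s["ee_pos"])*100,2))
E
```

```text
(array([ 0.5064274 , -0.02826339,  0.18123786]), np.float64(0.002274802644002288)) [ 0.50673362 -0.02941129  0.181     ] [ 0.5060979  -0.02719584  0.181     ]
[-50.63 -47.72  -5.54]
[-50.61 -47.72   6.96]
```

Call:
apply_moves([
  {"jaw": 1, "slide": [-6, -5.5, -5.5], "twist": 0},
  {"jaw": 1, "slide": [-10, -9.5, -5.5], "twist": 0},
  {"jaw": 1, "slide": [-14, -13.2, -5.5], "twist": 0},
  {"jaw": 1, "slide": [-18.2, -17.2, -5.5], "twist": 0},
  {"jaw": 1, "slide": [-22.5, -21.2, -5.5], "twist": 0},
  {"jaw": 1, "slide": [-26.8, -25.2, -5.5], "twist": 0},
  {"jaw": 1, "slide": [-31, -29.2, -5.5], "twist": 0},
  {"jaw": 1, "slide": [-35.2, -33.2, -5.5], "twist": 0},
  {"jaw": 1, "slide": [-39.5, -37.2, -5.5], "twist": 0},
  {"jaw": 1, "slide": [-43.7, -41.2, -5.5], "twist": 0},
  {"jaw": 1, "slide": [-48, -45.2, -5.5], "twist": 0},
  {"jaw": 1, "slide": [-50.7, -47.8, -5.5], "twist": 0},
])

```text
time: 1.6
ee_pos: [0.5063, -0.0285, 0.2995]
ee_rot: [[0.275, -0.961, -0.0], [-0.961, -0.275, 0.001], [-0.001, -0.0, -1.0]]
contact_force: [0.6, -1.1, -0.4]
opening: 0.0876
```

```bash
python3 - <<'E'
from h import *
from cell import manip,get_image
s=manip.get_state();print({k:np.round(s[k],3).tolist() for k in s})
im=get_image("wrist");cv2.imwrite("pics/w1.png",im[...,::-1]);m=camera_model("wrist");print(np.round(m["K"],1).tolist(),np.round(m["cam_to_world"],4).tolist())
E
```

```text
{'time': 1.6, 'joint_positions': [0.34, 0.18, -0.459, 1.857, 0.088, 1.123, -1.442], 'joint_vel': [-0.403, 0.23, -0.163, -0.242, 0.146, 0.062, -0.631], 'tau': [1.333, -39.456, -2.604, -26.639, -0.37, -0.156, 0.653], 'ee_pos': [0.506, -0.028, 0.3], 'ee_rot': [[0.275, -0.961, -0.0], [-0.961, -0.275, 0.001], [-0.001, -0.0, -1.0]], 'contact_force': [0.567, -1.101, -0.442], 'torque': [-0.017, 0.023, -0.036], 'opening': 0.088}
[[371.6, 0.0, 321.8], [0.0, 371.6, 241.4], [0.0, 0.0, 1.0]] [[0.2804, 0.925, 0.2563, 0.579], [-0.9599, 0.2709, 0.0723, -0.0046], [-0.0025, -0.2663, 0.9639, 0.4393], [0.0, 0.0, 0.0, 1.0]]
```

View pics/w1.png

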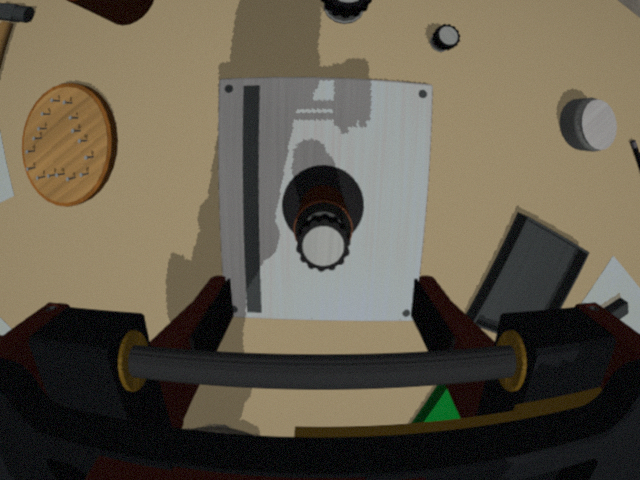

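```bash
python3 - <<'E'
from h import *
im=cv2.imread("pics/w1.png")
h=cv2.cvtColor(im,cv2.COLOR_BGR2HSV);g=((h[...,2]>120)).astype(np.uint8)
z=np.zeros_like(g);cv2.circle(z,(323,245),25,1,-1);z&=g
n,l,st,c=cv2.connectedComponentsWithStats(z);i=l[245,323];print(st[i],c[i])
print(onz("wrist",c[i],.181), onz("wrist",(323,245),.181))
E
```

```text
[ 303  226   41   40 1237] [322.8261924  245.61681487]
[ 0.50753486 -0.02552559  0.181     ] [ 0.50801554 -0.0255157   0.181     ]
```

Call:
apply_moves([
  {"jaw": 1, "slide": [0, 0, 0], "twist": -10},
  {"jaw": 1, "slide": [0, 0, 0], "twist": -20},
  {"jaw": 1, "slide": [0, 0, 0], "twist": -30},
  {"jaw": 1, "slide": [0, 0, 0], "twist": -40},
  {"jaw": 1, "slide": [0, 0, 0], "twist": -50},
  {"jaw": 1, "slide": [0, 0, 0], "twist": -60},
  {"jaw": 1, "slide": [0, 0, 0], "twist": -70},
  {"jaw": 1, "slide": [0, 0, 0], "twist": -80},
  {"jaw": 1, "slide": [0, 0, 0], "twist": -90},
  {"jaw": 1, "slide": [0, 0, 0], "twist": -100},
  {"jaw": 1, "slide": [0, 0, 0], "twist": -110},
  {"jaw": 1, "slide": [0, 0, 0], "twist": -110},
])

```text
time: 3.15
ee_pos: [0.5054, -0.0319, 0.2993]
ee_rot: [[0.812, 0.583, -0.001], [0.583, -0.812, 0.0], [-0.001, -0.0, -1.0]]
contact_force: [0.4, 0.1, 0.6]
opening: 0.088
```

```bash
python3 - <<'E'
from h import *
from cell import manip,get_image
s=manip.get_state();print({k:np.round(s[k],3).tolist() for k in ('joint_positions','ee_pos','contact_force','torque')})
im=get_image("wrist")[...,::-1];cv2.imwrite("pics/w2.png",im)
h=cv2.cvtColor(im,cv2.COLOR_BGR2HSV);g=((h[...,2]>100)).astype(np.uint8)
z=np.zeros_like(g);cv2.circle(z,(323,245),25,1,-1);z&=g
n,l,st,c=cv2.connectedComponentsWithStats(z);i=l[245,323];print(st[i],c[i],onz("wrist",c[i],.181))
E
```

```text
{'joint_positions': [0.544, 0.211, -0.69, 1.847, 0.148, 1.135, 0.425], 'ee_pos': [0.505, -0.032, 0.299], 'contact_force': [0.418, 0.094, 0.581], 'torque': [0.017, -0.085, 0.06]}
[     0      0    640    480 306958] [319.49611022 239.48164896] [ 0.50325784 -0.0309096   0.181     ]
```

Call:
apply_moves([
  {"jaw": 1, "slide": [0, 0, 0], "twist": -10},
  {"jaw": 1, "slide": [0, 0, 0], "twist": -20},
  {"jaw": 1, "slide": [0, 0, 0], "twist": -30},
  {"jaw": 1, "slide": [0, 0, 0], "twist": -40},
  {"jaw": 1, "slide": [0, 0, 0], "twist": -50},
  {"jaw": 1, "slide": [0, 0, 0], "twist": -60},
  {"jaw": 1, "slide": [0, 0, 0], "twist": -70},
  {"jaw": 1, "slide": [0, 0, 0], "twist": -80},
  {"jaw": 1, "slide": [0, 0, 0], "twist": -90},
  {"jaw": 1, "slide": [0, 0, 0], "twist": -100},
  {"jaw": 1, "slide": [0, 0, 0], "twist": -110},
  {"jaw": 1, "slide": [0, 0, 0], "twist": -110},
])

```text
time: 4.7
ee_pos: [0.5056, -0.0317, 0.2995]
ee_rot: [[-0.825, 0.566, -0.0], [0.566, 0.825, 0.0], [0.0, -0.0, -1.0]]
contact_force: [0.4, -0.5, 0.7]
opening: 0.0878
```

```bash
python3 - <<'E'
from h import *
from cell import manip,get_image
s=manip.get_state();print({k:np.round(s[k],3).tolist() for k in ('joint_positions','joint_vel','ee_pos','contact_force','torque')})
im=get_image("wrist")[...,::-1];cv2.imwrite("pics/w3.png",im)
a=cv2.imread("pics/w2.png")
c=lambda im:cv2.resize(im[200:290,270:370],(400,360),interpolation=cv2.INTER_CUBIC)
cv2.imwrite("pics/c23.png",np.hstack([c(a),c(im)]))
E
```

```text
{'joint_positions': [0.788, 0.282, -1.0, 1.834, 0.258, 1.164, 2.243], 'joint_vel': [-0.01, -0.004, 0.013, 0.001, -0.005, -0.003, -0.061], 'ee_pos': [0.506, -0.032, 0.299], 'contact_force': [0.359, -0.532, 0.655], 'torque': [0.148, -0.05, -0.03]}
```

View pics/c23.png

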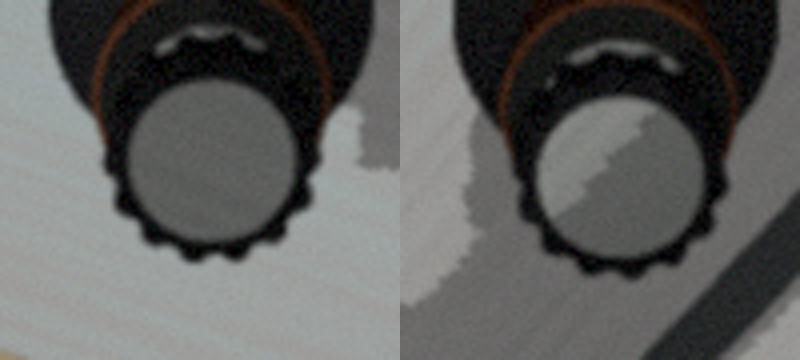

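The left crop (w2) shows the nut's face centred at about pixel (323,240.2), and the right crop (w3) at (325.5,244.5). Next I turn both into positions.

```bash
python3 - <<'E'
import h; from h import *
from cell import manip,get_image
from scipy.spatial.transform import Rotation as Ro
s=manip.get_state();M=camera_model("wrist");T=np.array(M["cam_to_world"])
W=lambda R,p:np.block([[np.array(R),np.array(p).reshape(3,1)],[np.zeros((1,3)),1]])
C=np.linalg.inv(W(s["ee_rot"],s["ee_pos"]))@T
print("w3",onz("wrist",(325.5,244.5),.181),onz("wrist",(325.5,244.5),.182),s["ee_pos"],s["ee_rot"].round(4).tolist())
T2=W([[0.812,0.583,-.001],[.583,-.812,0],[-.001,0,-1]],[.5054,-.0319,.2993])@C
h.camera_model=lambda n:{"K":M["K"],"cam_to_world":T2}
print("w2",onz("wrist",(323,240.2),.181))
d=np.array([.506,-.030,.173])-s["ee_pos"];print(s["ee_rot"].T@d*100)
E
```

```text
w3 [ 0.50467293 -0.03002658  0.181     ] [ 0.50452013 -0.03026847  0.182     ] [ 0.50559227 -0.03166075  0.29950734] [[-0.8237, 0.567, -0.0003], [0.567, 0.8237, 0.0001], [0.0003, -0.0001, -1.0]]
w2 [ 0.50372412 -0.03001809  0.181     ]
[ 0.05625096  0.16098316 12.65074053]
```

Call:
apply_moves([
  {"jaw": 0.65, "slide": [0.1, 0.14, 3], "twist": 0},
  {"jaw": 0.65, "slide": [0.1, 0.14, 6], "twist": 0},
  {"jaw": 0.65, "slide": [0.1, 0.14, 9], "twist": 0},
  {"jaw": 0.65, "slide": [0.1, 0.14, 11], "twist": 0},
  {"jaw": 0.65, "slide": [0.1, 0.14, 12.6], "twist": 0},
  {"jaw": 0.65, "slide": [0.1, 0.14, 12.6], "twist": 0},
  {"jaw": 0.65, "slide": [0.1, 0.14, 12.6], "twist": 0},
])

```text
time: 5.62
ee_pos: [0.5063, -0.0296, 0.1744]
ee_rot: [[-0.827, 0.562, 0.001], [0.562, 0.827, 0.0], [-0.001, 0.001, -1.0]]
contact_force: [-0.1, 0.3, 0.2]
opening: 0.0567
```

Call:
apply_moves([
  {"jaw": 0.4, "slide": [0, 0, 0], "twist": 0},
  {"jaw": 0.4, "slide": [0, 0, 0], "twist": 0},
  {"jaw": 0.4, "slide": [0, 0, 0], "twist": 0},
  {"jaw": 0.4, "slide": [0, 0, 0], "twist": 0},
])

```text
time: 6.12
ee_pos: [0.505, -0.0291, 0.1742]
ee_rot: [[-0.827, 0.562, -0.001], [0.562, 0.827, 0.0], [0.001, -0.001, -1.0]]
contact_force: [-4.6, 2.6, 6.0]
opening: 0.0396
```

```bash
cat > st.py <<'E'
from h import *
from cell import manip
s=manip.get_state();R=s["ee_rot"]
print("t",s["time"],"pos",s["ee_pos"].round(4),"op",round(s["opening"],4),"F tool",(R.T@s["contact_force"]).round(2),"M tool",(R.T@s["torque"]).round(3),"j7",s["joint_positions"][6].round(3),"yaw",np.degrees(np.arctan2(R[1,0],R[0,0])).round(1))
E
python3 st.py
```

```text
t 6.125 pos [ 0.505  -0.0291  0.1742] op 0.0396 F tool [ 5.33 -0.43 -5.97] M tool [0.028 0.987 0.013] j7 2.091 yaw 145.8
```

Call:
apply_moves([
  {"jaw": 0, "slide": [0.15, 0, 0], "twist": 0},
  {"jaw": 0, "slide": [0.15, 0, 0], "twist": 0},
  {"jaw": 0, "slide": [0.15, 0, 0], "twist": 0},
])

```text
time: 6.5
ee_pos: [0.5049, -0.029, 0.1742]
ee_rot: [[-0.827, 0.562, 0.001], [0.562, 0.827, -0.0], [-0.001, 0.0, -1.0]]
contact_force: [-1.2, -0.5, 5.7]
opening: 0.0393
```

```bash
python3 st.py
```

```text
t 6.5 pos [ 0.5049 -0.029   0.1742] op 0.0393 F tool [ 0.67 -1.09 -5.7 ] M tool [-0.002  0.151 -0.002] j7 2.09 yaw 145.8
```

Call:
apply_moves([
  {"jaw": 0, "slide": [0, 0, -0.01], "twist": 5},
  {"jaw": 0, "slide": [0, 0, -0.02], "twist": 10},
  {"jaw": 0, "slide": [0, 0, -0.04], "twist": 15},
  {"jaw": 0, "slide": [0, 0, -0.05], "twist": 20},
])

```text
time: 7.0
ee_pos: [0.5049, -0.0291, 0.1746]
ee_rot: [[-0.583, 0.812, 0.001], [0.812, 0.583, -0.001], [-0.001, 0.0, -1.0]]
contact_force: [-1.6, 0.4, 4.9]
opening: 0.0398
```

```bash
python3 st.py
```

```text
t 7.0 pos [ 0.5049 -0.0291  0.1746] op 0.0398 F tool [ 1.27 -1.07 -4.94] M tool [ 0.101  0.039 -0.286] j7 1.781 yaw 125.7
```

Call:
apply_moves([
  {"jaw": 0, "slide": [0, 0, -0.02], "twist": 7},
  {"jaw": 0, "slide": [0, 0, -0.03], "twist": 14},
  {"jaw": 0, "slide": [0, 0, -0.05], "twist": 21},
  {"jaw": 0, "slide": [0, 0, -0.07], "twist": 28},
  {"jaw": 0, "slide": [0, 0, -0.08], "twist": 35},
  {"jaw": 0, "slide": [0, 0, -0.1], "twist": 42},
])

```text
time: 7.75
ee_pos: [0.5051, -0.0289, 0.1756]
ee_rot: [[0.111, 0.994, 0.001], [0.994, -0.111, -0.0], [-0.0, 0.001, -1.0]]
contact_force: [-0.7, -1.7, 4.5]
opening: 0.0393
```

```bash
python3 st.py
```

```text
t 7.75 pos [ 0.5051 -0.0289  0.1756] op 0.0393 F tool [-1.77 -0.45 -4.53] M tool [-0.022 -0.234 -0.124] j7 1.125 yaw 83.6
```

Reaction torque has fallen from 0.29 to 0.12 N m over 62°, so the nut is slackening. I'll continue.

Call:
apply_moves([
  {"jaw": 0, "slide": [0, 0, -0.02], "twist": 7},
  {"jaw": 0, "slide": [0, 0, -0.03], "twist": 14},
  {"jaw": 0, "slide": [0, 0, -0.05], "twist": 21},
  {"jaw": 0, "slide": [0, 0, -0.07], "twist": 28},
  {"jaw": 0, "slide": [0, 0, -0.08], "twist": 35},
  {"jaw": 0, "slide": [0, 0, -0.1], "twist": 42},
])

```text
time: 8.5
ee_pos: [0.5049, -0.0293, 0.1764]
ee_rot: [[0.748, 0.663, 0.001], [0.663, -0.748, -0.0], [0.0, 0.001, -1.0]]
contact_force: [0.8, -0.8, 1.6]
opening: 0.0395
```

```bash
python3 st.py
```

```text
t 8.5 pos [ 0.5049 -0.0293  0.1764] op 0.0395 F tool [ 0.04  1.16 -1.65] M tool [-0.265  0.02  -0.05 ] j7 0.459 yaw 41.6
```

Call:
apply_moves([
  {"jaw": 0, "slide": [0, 0, -0.02], "twist": 7},
  {"jaw": 0, "slide": [0, 0, -0.03], "twist": 14},
  {"jaw": 0, "slide": [0, 0, -0.05], "twist": 21},
  {"jaw": 0, "slide": [0, 0, -0.07], "twist": 28},
  {"jaw": 0, "slide": [0, 0, -0.08], "twist": 35},
  {"jaw": 0, "slide": [0, 0, -0.1], "twist": 42},
])

```text
time: 9.25
ee_pos: [0.5044, -0.0294, 0.1768]
ee_rot: [[1.0, -0.008, -0.0], [-0.008, -1.0, -0.0], [-0.0, 0.0, -1.0]]
contact_force: [1.3, -1.5, -2.2]
opening: 0.0395
```

```bash
python3 st.py
```

```text
t 9.25 pos [ 0.5044 -0.0294  0.1768] op 0.0395 F tool [1.29 1.45 2.2 ] M tool [-0.306  0.357 -0.046] j7 -0.217 yaw -0.5
```

Call:
apply_moves([
  {"jaw": 0, "slide": [0, 0, -0.01], "twist": 7},
  {"jaw": 0, "slide": [0, 0, -0.02], "twist": 14},
  {"jaw": 0, "slide": [0, 0, -0.03], "twist": 21},
  {"jaw": 0, "slide": [0, 0, -0.04], "twist": 28},
  {"jaw": 0, "slide": [0, 0, -0.05], "twist": 35},
  {"jaw": 0, "slide": [0, 0, -0.06], "twist": 42},
])

```text
time: 10.0
ee_pos: [0.5044, -0.0294, 0.1774]
ee_rot: [[0.738, -0.675, -0.0], [-0.675, -0.738, -0.0], [0.0, 0.0, -1.0]]
contact_force: [-0.4, -0.2, -2.0]
opening: 0.0395
```

```bash
python3 st.py
```

```text
t 10.0 pos [ 0.5044 -0.0294  0.1774] op 0.0395 F tool [-0.14  0.41  2.  ] M tool [-0.113  0.295 -0.003] j7 -0.898 yaw -42.4
```

Call:
apply_moves([
  {"jaw": 0, "slide": [0, 0, -0.01], "twist": 7},
  {"jaw": 0, "slide": [0, 0, -0.03], "twist": 14},
  {"jaw": 0, "slide": [0, 0, -0.04], "twist": 21},
  {"jaw": 0, "slide": [0, 0, -0.05], "twist": 28},
  {"jaw": 0, "slide": [0, 0, -0.06], "twist": 35},
  {"jaw": 0, "slide": [0, 0, -0.08], "twist": 42},
])

```text
time: 10.75
ee_pos: [0.5046, -0.0296, 0.1785]
ee_rot: [[0.097, -0.995, 0.0], [-0.995, -0.097, -0.001], [0.001, -0.0, -1.0]]
contact_force: [-0.4, -1.7, 0.5]
opening: 0.0396
```

```bash
python3 st.py
```

```text
t 10.75 pos [ 0.5046 -0.0296  0.1785] op 0.0396 F tool [ 1.71  0.55 -0.54] M tool [ 0.055  0.297 -0.031] j7 -1.582 yaw -84.4
```

Call:
apply_moves([
  {"jaw": 0, "slide": [0, 0, -0.01], "twist": 7},
  {"jaw": 0, "slide": [0, 0, -0.03], "twist": 14},
  {"jaw": 0, "slide": [0, 0, -0.04], "twist": 21},
  {"jaw": 0, "slide": [0, 0, -0.05], "twist": 28},
  {"jaw": 0, "slide": [0, 0, -0.06], "twist": 35},
  {"jaw": 0, "slide": [0, 0, -0.08], "twist": 42},
])

```text
time: 11.5
ee_pos: [0.5045, -0.0298, 0.1795]
ee_rot: [[-0.594, -0.804, 0.0], [-0.804, 0.594, -0.001], [0.001, -0.001, -1.0]]
contact_force: [-0.3, -2.9, 3.3]
opening: 0.0394
```

```bash
python3 st.py
```

```text
t 11.5 pos [ 0.5045 -0.0298  0.1795] op 0.0394 F tool [ 2.5  -1.42 -3.33] M tool [ 0.147  0.497 -0.052] j7 -2.268 yaw -126.5
```

Call:
apply_moves([
  {"jaw": 0, "slide": [0, 0, -0.1], "twist": 0},
  {"jaw": 0, "slide": [0, 0, -0.2], "twist": 0},
  {"jaw": 0, "slide": [0, 0, -0.3], "twist": 0},
  {"jaw": 0, "slide": [0, 0, -0.3], "twist": 0},
])

```text
time: 12.0
ee_pos: [0.5044, -0.0289, 0.1823]
ee_rot: [[-0.59, -0.807, -0.0], [-0.807, 0.59, 0.0], [-0.0, 0.0, -1.0]]
contact_force: [-0.5, 0.4, -1.6]
opening: 0.0398
```

```bash
python3 st.py
```

```text
t 12.0 pos [ 0.5044 -0.0289  0.1823] op 0.0398 F tool [-0.05  0.63  1.61] M tool [-0.04  -0.09   0.014] j7 -2.263 yaw -126.2
```

Call:
apply_moves([
  {"jaw": 0, "slide": [0, 0, -0.3], "twist": 0},
  {"jaw": 0, "slide": [0, 0, -0.6], "twist": 0},
  {"jaw": 0, "slide": [0, 0, -0.9], "twist": 0},
  {"jaw": 0, "slide": [0, 0, -0.9], "twist": 0},
])

```text
time: 12.5
ee_pos: [0.5046, -0.0289, 0.1917]
ee_rot: [[-0.591, -0.807, 0.001], [-0.807, 0.591, 0.0], [-0.0, -0.001, -1.0]]
contact_force: [-0.2, -0.0, -0.2]
opening: 0.0393
```

```bash
python3 st.py
```

```text
t 12.5 pos [ 0.5046 -0.0289  0.1917] op 0.0393 F tool [0.16 0.16 0.25] M tool [-0.063 -0.056 -0.002] j7 -2.264 yaw -126.2
```

Call:
apply_moves([
  {"jaw": 0, "slide": [0, 0, -1], "twist": 0},
  {"jaw": 0, "slide": [0, 0, -2], "twist": 0},
  {"jaw": 0, "slide": [0, 0, -3.5], "twist": 0},
  {"jaw": 0, "slide": [0, 0, -5], "twist": 0},
  {"jaw": 0, "slide": [0, 0, -6], "twist": 0},
  {"jaw": 0, "slide": [0, 0, -6], "twist": 0},
  {"jaw": 0, "slide": [0, 0, -6], "twist": 0},
])

```text
time: 13.38
ee_pos: [0.5041, -0.0289, 0.251]
ee_rot: [[-0.591, -0.807, -0.001], [-0.807, 0.591, -0.0], [0.0, 0.001, -1.0]]
contact_force: [-0.0, -0.0, -1.6]
opening: 0.0396
```

```bash
python3 st.py; python3 - <<'E'
from h import *
from cell import manip,get_image
a=get_image("scene")[...,::-1];b=get_image("wrist")[...,::-1]
c=cv2.resize(a[100:300,150:350],(400,400),interpolation=cv2.INTER_CUBIC)
cv2.imwrite("pics/held.png",np.hstack([c,cv2.resize(b,(400,300))[:, :].copy() if 0 else cv2.copyMakeBorder(cv2.resize(b,(400,300)),0,100,0,0,0)]))
# target: tray from both views, and slide
s=manip.get_state()
im=cv2.imread("pics/scene0.png");h=cv2.cvtColor(im,cv2.COLOR_BGR2HSV)
m=(h[...,2]<90).astype(np.uint8);m[:, :100]=0;m[:,190:]=0;m[:200]=0;m[262:]=0
m=cv2.morphologyEx(m,cv2.MORPH_OPEN,np.ones((3,3)));cs,_=cv2.findContours(m,0,2);k=max(cs,key=cv2.contourArea)
p=cv2.approxPolyDP(k,5,True).reshape(-1,2);print([(q.tolist(),onz("scene",q,.028).round(3).tolist()) for q in p])
print("slide cm",(s["ee_rot"].T@(np.array([.486,-.330,.06])-s["ee_pos"])*100).round(2))
E
```

```text
t 13.375 pos [ 0.5041 -0.0289  0.251 ] op 0.0396 F tool [ 0.02 -0.    1.55] M tool [-0.015 -0.087  0.059] j7 -2.265 yaw -126.2
[([140, 204], [0.404, -0.388, 0.028]), ([108, 248], [0.575, -0.389, 0.028]), ([154, 260], [0.591, -0.264, 0.028]), ([184, 216], [0.427, -0.255, 0.028])]
slide cm [ 25.34 -16.34  19.08]
```

View pics/held.png

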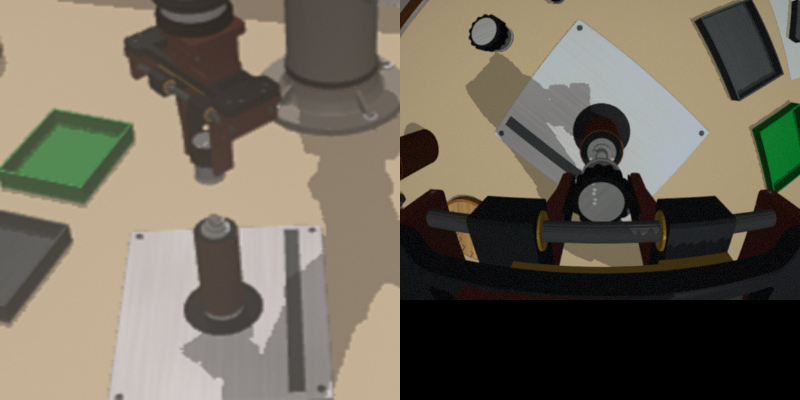

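The nut is held and the spindle is bare. The dark tray is centred near (0.487,-0.329), and both views agree to about 1 cm. I'll carry the nut there.

Call:
apply_moves([
  {"jaw": 0, "slide": [2, -1.3, 0], "twist": 0},
  {"jaw": 0, "slide": [5, -3.2, 0], "twist": 0},
  {"jaw": 0, "slide": [8.5, -5.5, 0], "twist": 0},
  {"jaw": 0, "slide": [12, -7.7, 0], "twist": 0},
  {"jaw": 0, "slide": [15.5, -10, 0], "twist": 0},
  {"jaw": 0, "slide": [19, -12.3, 0], "twist": 0},
  {"jaw": 0, "slide": [22, -14.2, 0], "twist": 0},
  {"jaw": 0, "slide": [24.3, -15.7, 0], "twist": 0},
  {"jaw": 0, "slide": [25.4, -16.4, 0], "twist": 0},
  {"jaw": 0, "slide": [25.4, -16.4, 1], "twist": 0},
  {"jaw": 0, "slide": [25.4, -16.4, 2], "twist": 0},
])

```text
time: 14.85
ee_pos: [0.487, -0.3291, 0.2302]
ee_rot: [[-0.589, -0.808, -0.001], [-0.808, 0.589, 0.001], [-0.001, 0.001, -1.0]]
contact_force: [-0.6, 0.8, -1.7]
opening: 0.0395
```

Call:
apply_moves([
  {"jaw": 0, "slide": [0, 0, 2], "twist": 0},
  {"jaw": 0, "slide": [0, 0, 4], "twist": 0},
  {"jaw": 0, "slide": [0, 0, 6], "twist": 0},
  {"jaw": 0, "slide": [0, 0, 8], "twist": 0},
  {"jaw": 0, "slide": [0, 0, 10], "twist": 0},
  {"jaw": 0, "slide": [0, 0, 12], "twist": 0},
  {"jaw": 0, "slide": [0, 0, 13], "twist": 0},
  {"jaw": 0, "slide": [0, 0, 13.5], "twist": 0},
  {"jaw": 0, "slide": [0, 0, 13.5], "twist": 0},
  {"jaw": 0, "slide": [0, 0, 13.5], "twist": 0},
])

```text
time: 16.1
ee_pos: [0.4872, -0.331, 0.097]
ee_rot: [[-0.591, -0.807, 0.001], [-0.807, 0.591, -0.001], [-0.0, -0.001, -1.0]]
contact_force: [-0.0, -0.5, -1.0]
opening: 0.0395
```

```bash
python3 st.py; python3 - <<'E'
from h import *
from cell import get_image
a=get_image("scene")[...,::-1];b=get_image("top")[...,::-1]
f=lambda im,x,y:cv2.resize(im[y:y+120,x:x+120],(400,400),interpolation=cv2.INTER_CUBIC)
cv2.imwrite("pics/over.png",np.hstack([f(a,90,160),f(b,420,205)]))
E
```

```text
t 16.1 pos [ 0.4872 -0.331   0.097 ] op 0.0395 F tool [ 0.41 -0.3   1.04] M tool [-0.025 -0.102 -0.022] j7 -1.605 yaw -126.2
```

View pics/over.png

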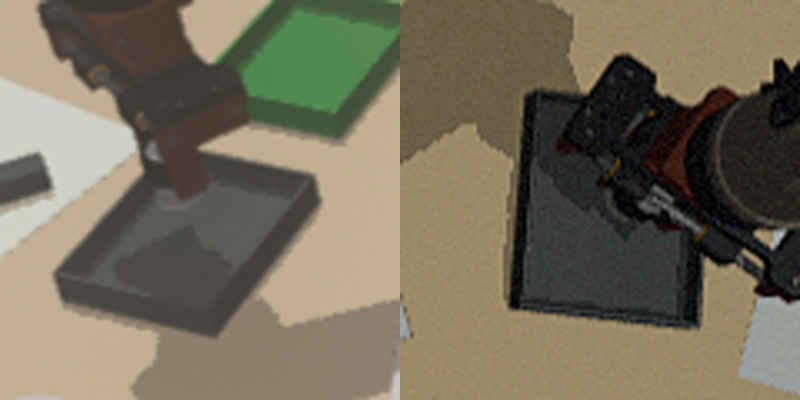

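Call:
apply_moves([
  {"jaw": 0, "slide": [0, 0, 1.2], "twist": 0},
  {"jaw": 0, "slide": [0, 0, 2.4], "twist": 0},
  {"jaw": 0, "slide": [0, 0, 3.4], "twist": 0},
  {"jaw": 0, "slide": [0, 0, 4.2], "twist": 0},
  {"jaw": 0, "slide": [0, 0, 4.6], "twist": 0},
  {"jaw": 0, "slide": [0, 0, 4.8], "twist": 0},
  {"jaw": 0, "slide": [0, 0, 5.0], "twist": 0},
  {"jaw": 0, "slide": [0, 0, 5.1], "twist": 0},
  {"jaw": 0, "slide": [0, 0, 5.1], "twist": 0},
  {"jaw": 0, "slide": [0, 0, 5.1], "twist": 0},
])

```text
time: 17.45
ee_pos: [0.4868, -0.3308, 0.0455]
ee_rot: [[-0.591, -0.807, 0.0], [-0.807, 0.591, -0.0], [-0.0, -0.0, -1.0]]
contact_force: [-0.2, -0.0, -0.8]
opening: 0.0394
```

```bash
python3 st.py
```

```text
t 17.45 pos [ 0.4868 -0.3308  0.0455] op 0.0394 F tool [0.13 0.17 0.77] M tool [-0.005 -0.057  0.049] j7 -1.592 yaw -126.2
```

Call:
apply_moves([
  {"jaw": 0, "slide": [0, 0, 0.1], "twist": 0},
  {"jaw": 0, "slide": [0, 0, 0.2], "twist": 0},
  {"jaw": 0, "slide": [0, 0, 0.2], "twist": 0},
])

```text
time: 17.82
ee_pos: [0.4869, -0.3309, 0.0442]
ee_rot: [[-0.591, -0.807, 0.0], [-0.807, 0.591, -0.0], [-0.0, -0.0, -1.0]]
contact_force: [-2.4, 2.2, 6.9]
opening: 0.0399
```

```bash
python3 st.py
```

```text
t 17.825 pos [ 0.4869 -0.3309  0.0442] op 0.0399 F tool [-0.35  3.24 -6.9 ] M tool [-0.621 -0.053  0.037] j7 -1.591 yaw -126.2
```

Contact at about 7 N, so the nut is on the tray floor. I'll ease the push, open gently and withdraw.

Call:
apply_moves([
  {"jaw": 0, "slide": [0, 0, -0.07], "twist": 0},
  {"jaw": 0.5, "slide": [0, 0, -0.07], "twist": 0},
  {"jaw": 0.6, "slide": [0, 0, -0.07], "twist": 0},
  {"jaw": 0.65, "slide": [0, 0, -0.07], "twist": 0},
  {"jaw": 0.65, "slide": [0, 0, -0.07], "twist": 0},
  {"jaw": 0.65, "slide": [0, 0, -1], "twist": 0},
  {"jaw": 0.65, "slide": [0, 0, -3], "twist": 0},
  {"jaw": 0.65, "slide": [0, 0, -6], "twist": 0},
  {"jaw": 0.65, "slide": [0, 0, -10], "twist": 0},
  {"jaw": 0.65, "slide": [0, 0, -14], "twist": 0},
  {"jaw": 0.65, "slide": [0, 0, -18], "twist": 0},
  {"jaw": 0.65, "slide": [0, 0, -18], "twist": 0},
])

```text
time: 19.32
ee_pos: [0.4884, -0.332, 0.2275]
ee_rot: [[-0.591, -0.807, 0.007], [-0.807, 0.591, -0.003], [-0.001, -0.007, -1.0]]
contact_force: [-0.6, -0.7, 0.0]
opening: 0.0569
```

```bash
python3 st.py; python3 - <<'E'
from h import *
from cell import get_image
a=get_image("scene")[...,::-1];b=get_image("wrist")[...,::-1]
cv2.imwrite("pics/end.png",np.hstack([cv2.resize(a[150:300,60:210],(400,400)),cv2.copyMakeBorder(cv2.resize(b,(400,300)),0,100,0,0,0)]))
E
```

```text
t 19.325 pos [ 0.4884 -0.332   0.2275] op 0.0569 F tool [ 0.89  0.03 -0.05] M tool [-0.032 -0.023 -0.011] j7 -1.636 yaw -126.2
```

View pics/end.png

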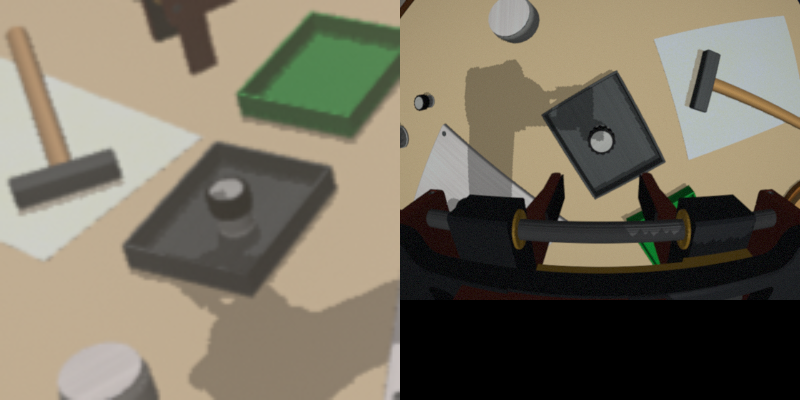

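The nut stands upright in the middle of the dark tray, released: scene crop (228,195), wrist crop (600,140). The arm is clear of it.

Call:
apply_moves([
  {"jaw": 0.65, "slide": [0, 0, 0], "twist": 0},
  {"jaw": 0.65, "slide": [0, 0, 0], "twist": 0},
  {"jaw": 0.65, "slide": [0, 0, 0], "twist": 0},
  {"jaw": 0.65, "slide": [0, 0, 0], "twist": 0},
])

```text
time: 19.92
ee_pos: [0.4867, -0.3308, 0.2231]
ee_rot: [[-0.591, -0.807, -0.0], [-0.807, 0.591, 0.0], [0.0, 0.001, -1.0]]
contact_force: [0.5, -0.3, 0.6]
opening: 0.0572
```

```bash
python3 -c "
from cell import manip
print(manip.sign_off())"
```

```text
the job is handed in; nothing more can be done
None
```

The nut is off the spindle and standing upright near the middle of the dark parts tray, released. I handed the job in at about 20 s on the robot's clock; the sign-off gives no verdict.

- **Unscrewing:** I turned the middle-sized nut about 272° clockwise in one grip, raising the tool as it climbed. Between moves the reaction torque fell from 0.29 to about 0.03–0.05 N m, so it really slackened. The measured force on the tool stayed below about 7 N. A gentle 3 mm lift then showed only the nut's weight, so it was free.
- **Placing:** I set it down with about 7 N of contact, eased off, opened the jaws and backed away.
- **Last checks:** the final pictures show the nut in the tray. The force on the tool read below 1 N with the arm well clear. I moved nothing else on purpose, and no bystander was touched as far as I could see.
- **Not measured:** I could not read the drum's position or the force between nut and spindle directly. I judged them from torque, force and height, sampled between moves.
- **Disagreements:** estimates of the nut's position differed by 2–3 mm between cameras; the grip settled it, with a 1.5 mm correction. The tray's centre differed by about 1 cm between the two views, which still left plenty of room.

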